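# Tuck the flashing under the bare shingle and hold it flat

### The arm

A 7-joint arm with a two-finger parallel gripper is mounted at the origin on the work surface; the furniture and walls round the work are solid. World frame = base frame: x ahead of the robot, y to its left, z up, the work surface at z = 0. Lengths are in mm, angles in rad, forces in N, time in s.
With the tool pointing down it reaches from about 425 to 925 mm from the base axis. Payload 6.8 kg.
Tool frame: the origin (TCP) lies midway between the tips of the shut fingers; the grasp point (between the pads) lies 19 mm behind it; z points along the fingers, y is the line along which they close (so a half turn about z gives the same grasp; the last joint's range is limited). The gripper opens to 85 mm and grips with 20 to 120 N. Pads are 22 mm wide; open, the fingers measure 114 mm over their backs; the gripper's body (76 mm by 85 mm) begins 54 mm behind the grasp point. The pads swing forward as they close: fully open they stand 13 mm farther back than shut.
Start: joints at [1.198, 0.477, 0.022, 1.555, -0.011, 1.109, -0.083], TCP at [176.667, -651.488, 231.308] pointing down, gripper open.
Joint ranges: [-2.96, 2.96], [-0.34, 2.1], [-1.41, 1.46], [0.24, 2.44], [-1.37, 4.51], [0.17, 1.92], [-2.96, 2.96]. Speed limits (rad/s): [2.39, 2.39, 3.14, 3.14, 3.14, 3.14, 3.14].

### API

Orientations are given as a unit quaternion [w, x, y, z].
In Python, from station import arm gives the robot as it stands. Calls block until the motion is done:
- arm.goto(position, orientation): joint-space move of the TCP to a pose.
- arm.move_l(position, speed=150, rotation=None): straight line of the TCP; rotation=None keeps the orientation; speed is the mean speed in mm/s.
- arm.movej(angles): joint-space move.
- arm.let_go() and arm.grasp(strength=None): open the fingers fully, or close them until they stop; strength is the grip in N (None keeps the last).
- arm.wait(seconds).
- arm.inverse_kinematics(position, orientation): joint angles nearest the present ones, or None.
- arm.state(): the state.
- arm.grab_frame(name): name is "side" or "top" or "wrist"; returns a dict with "pixels" (480x640x3 uint8, blue, green, red), "intrinsics" (3x3 intrinsics, pixels), "world_from_camera" (4x4, takes a point from camera to world coordinates); the wrist camera has in their place "T_tool_cam" (4x4, takes a point from camera to tool coordinates, whose origin is the TCP and whose axes are the flange's). Camera axes: x right, y down, z forward; pixel columns grow to the right and rows downward; lengths in mm; the calibration is good to about 2 mm. The wrist camera is an equidistant fisheye: a pixel r from the principal point sees the ray r / f radians off the axis. A picture is of the moment at which its call begins: read the wrist's pose just before it. There is no depth.
A pose or a line that the arm cannot do raises arm.IKError and nothing moves.
- arm.sign_off(): hands the job in; it is judged then, once.
The state is a dict: "clock": time; "joint_positions": joint angles; "joint_vel": joint speeds; "tau": joint torques, N m; "tool_pos": TCP position; "tcp_rot": TCP orientation; "force": force on the tool from outside, world axes, zero at the start; "torque": the same for the moment, N m; "grip_width": finger opening in mm; "grip_force": force on a finger pad.
Only numpy, scipy, OpenCV 4.12 (cv2) and the standard library are available. Lean on these libraries where they do the work, as an engineer would, in place of code of your own. Each camera call takes 0.05 s, during which the arm holds its last target. There are 200 camera calls.

### The job

Two shingles lap over the plywood roof panel and only one of them has its flashing yet: pick up the loose flashing strip by its wooden batten and slide its metal edge under the other shingle, centred and square to it, flat on the panel and fully home against the stop, without lifting the shingle. Finish while still gripping the batten and pressing the strip flat onto the panel with about a kilogram's force; do not let go. Leave the tape measure, the tin and the sanding block where they are.

Things in the scene. Friction and masses are not known exactly. Their poses are not given: they have to be found in the camera images.
- strip_grip (a point): Loose flashing strip flat on the bench, 0.15 kg: aluminium sheet 4 mm thick, 140 mm long (y), with a light wooden batten 12 mm thick (x), 140 mm long, 40 mm tall standing along its back edge. This point: centre of the batten, 20 mm above the strip's underside. x points from the batten along the sheet to its leading edge, z up. The sheet reaches 90 mm beyond the batten's +x face.
- strip_edge (a point): Middle of the strip's leading metal edge, on its underside: 96 mm along x and 20 mm below strip_grip, same axes.
- open_butt (a point): Bare shingle (no flashing yet; left or right at random), dark wood, 155 mm wide (y), 112 mm long (x), 7 mm thick, underside 10 mm above the panel. This point: on the panel's top (18 mm above the bench), under the middle of the shingle's front (butt) edge. x points in under the shingle, away from the robot; z up. In front of it the panel is bare for 140 mm.
- stop (a point): Middle of the front face, at its foot on the panel, of the fixed wooden stop cleat (10 mm high, 155 mm long) hidden under the bare shingle, 50 mm in from open_butt along x; same axes. Behind the shingle, 112 to 138 mm in, stands a rail 24 mm high.
- done_butt (a point): The other shingle, same sizes and same axes, 172 mm to the left or right of the bare one, on the same panel; it already has a fixed, identical flashing strip fully home under it, whose batten stands 40 mm tall in front of it, 40 to 52 mm before this point.
- shingle (a joint): Hinge of the bare shingle along its back (nailed) edge, 112 mm from the butt: 0 = lying down as found, grows as its front edge is lifted; 0.06 rad lifts the butt 7 mm. It is light and swings freely; its own weight (90 g) lays it down.
- panel: Fixed plywood roof panel, flat on the bench, 280 mm (x) by 360 mm (y), 18 mm thick; origin at the centre of its underside. The butts of both shingles lie on its y axis, 86 mm either side of the centre.
- tape_measure: Bystander: black and yellow tape measure, 94x139x41 mm; origin at the centre of its underside.
- wax_tin: Bystander: round olive tin, 69 mm across, 59 mm tall; origin at the centre of its underside.
- sanding_block: Bystander: cork sanding block, 60x97x26 mm; origin at the centre of its underside.
Things that resemble listed ones, but are neither listed nor needed, are in the scene too. Of the things like the part that bears strip_grip, leave any that is purple; of the rest the smaller one is meant.

How it is judged:
By the outcome, as a careful person would: the job done as asked, in the order asked, and still so for the second after the job is handed in, while the arm keeps its last pose, push and grip.
It also fails if it takes over 42 s, if anything falls off the work surface, if the arm or the gripper's body presses on something with over 40 N, if the wrist force passes 120 N, or if a joint passes its speed limit or range.

## Working session

There is one attempt and no reset: what is moved stays moved. The work goes in short steps, each a Python script; the robot and the scene stay as the last script left them, time stands still between calls to the robot, and variables do not carry over. Pictures are saved under pics/ and viewed, at most 10 in all, crops included, and the job is handed in when it is done.

```bash
mkdir -p pics; ls; python3 - <<'E'
from station import arm
import cv2,json,numpy as np
print(arm.state())
for n in("top","side"):
    f=arm.grab_frame(n); cv2.imwrite(f"pics/{n}0.png",f["pixels"])
    print(n,np.array(f["intrinsics"]).tolist(),np.round(f["world_from_camera"],4).tolist())
E
```

```text
pics
{'clock': 0.0, 'joint_positions': array([ 1.19788835,  0.47779171,  0.02235096,  1.55646825, -0.01147054,
        1.10925926, -0.08309805]), 'joint_vel': array([ 0.00084311, -0.001006  , -0.00025632, -0.00091925,  0.000469  ,
       -0.00048563, -0.00102904]), 'tau': array([ 1.06214833e-03, -5.96439135e+01,  1.60855427e+00, -2.81199718e+01,
        1.25398379e-02,  9.37726203e-03,  2.67482037e-06]), 'tool_pos': array([ 176.48074378, -650.91263136,  230.32446   ]), 'tcp_rot': array([-8.76626266e-04,  9.91245237e-01,  1.32030574e-01, -1.99896659e-04]), 'force': array([-0.10165517,  0.31501804,  0.11785977]), 'torque': array([-0.01739596,  0.04707392, -0.0344512 ]), 'grip_force': 0.0, 'grip_width': 85.13932039097865}
top [[560.6504924338667, 0.0, 318.19914853266516], [0.0, 560.6504924338667, 242.81227292791516], [0.0, 0.0, 1.0]] [[-0.0269, -0.9833, 0.1798, 284.3126], [-0.9996, 0.0243, -0.017, 9.2198], [0.0124, -0.1802, -0.9835, 1682.6692], [0.0, 0.0, 0.0, 1.0]]
side [[562.2409463598658, 0.0, 320.0024425363201], [0.0, 562.2409463598658, 231.2932248143286], [0.0, 0.0, 1.0]] [[0.9375, -0.1592, 0.3096, 34.1022], [-0.3472, -0.3652, 0.8638, -1524.3157], [-0.0245, -0.9172, -0.3976, 748.4466], [0.0, 0.0, 0.0, 1.0]]
```

View pics/top0.png

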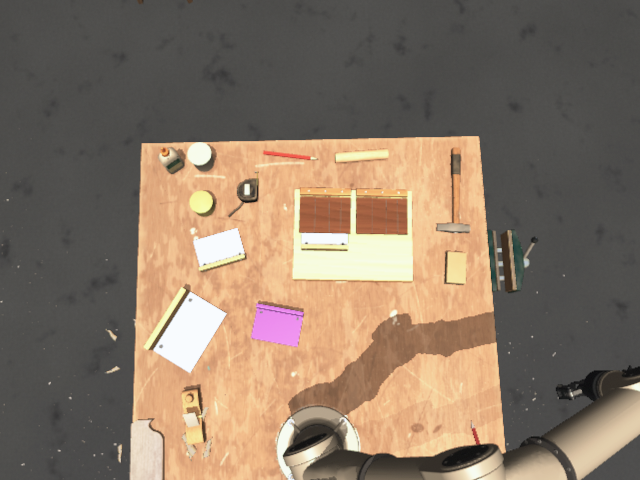

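View pics/side0.png

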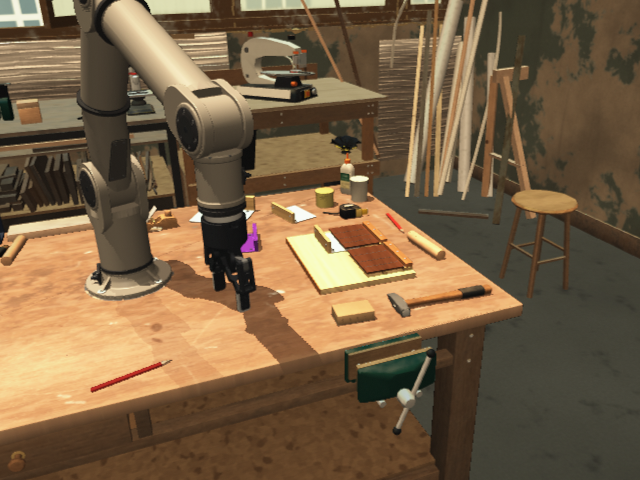

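Top view: the small white strip is at (220,249), with its batten on the near edge. The purple one at (278,325) and the large one at (187,330) are decoys. The bare shingle is the right-hand one at (382,215), and the done shingle is at (325,215). The side view agrees. Next I get positions from the colour masks.

```bash
cat > h.py <<'E'
from station import arm
import cv2,numpy as np
from scipy.spatial.transform import Rotation as R
def Rq(q): return R.from_quat([q[1],q[2],q[3],q[0]]).as_matrix()
def down(a): return np.array([0,np.cos(a/2),np.sin(a/2),0])   # tool x at world angle a, tool z down
def cast(o,d,z): d=d*((z-o[2])/d[...,2:3]); return (o+d)[...,:2]
def pin(f,uv,z):
    K=np.array(f["intrinsics"]);T=np.array(f["world_from_camera"]);uv=np.atleast_2d(np.float64(uv))
    d=np.c_[uv,np.ones(len(uv))]@np.linalg.inv(K).T@T[:3,:3].T
    return cast(T[:3,3],d,z)
def shot():
    s=arm.state(); f=arm.grab_frame("wrist"); f["T"]=np.eye(4)
    f["T"][:3,:3]=Rq(s["tcp_rot"]); f["T"][:3,3]=s["tool_pos"]; f["T"]=f["T"]@np.array(f["T_tool_cam"]); return f
def fish(f,uv,z):
    K=np.array(f["intrinsics"]);uv=np.atleast_2d(np.float64(uv)); p=(uv-K[:2,2])/[K[0,0],K[1,1]]
    r=np.linalg.norm(p,axis=1,keepdims=True)+1e-9
    d=np.c_[p/r*np.sin(r),np.cos(r)]@f["T"][:3,:3].T
    return cast(f["T"][:3,3],d,z)
def rect(m):
    c=max(cv2.findContours(m.astype(np.uint8),cv2.RETR_EXTERNAL,cv2.CHAIN_APPROX_NONE)[0],key=cv2.contourArea)[:,0]
    return c
E
python3 - <<'E'
from h import *
f=arm.grab_frame("top");I=f["pixels"];hsv=cv2.cvtColor(I,cv2.COLOR_BGR2HSV)
def sub(m,x0,y0,x1,y1):
    o=np.zeros_like(m);o[y0:y1,x0:x1]=m[y0:y1,x0:x1];return o
white=(hsv[...,1]<50)&(hsv[...,2]>170)
c=rect(sub(white,185,222,250,275)); r=cv2.minAreaRect(pin(f,c,4).astype(np.float32)); print("sheet",r)
H=hsv[235:272,296:410].reshape(-1,3);print(np.median(H,0),np.median(hsv[300:310,380:400].reshape(-1,3),0))
dark=(hsv[...,2]<140)&(hsv[...,1]>120)
for b in((355,190,412,237),(296,190,353,237)):
    c=rect(sub(dark,*b)); print("shingle",cv2.minAreaRect(pin(f,c,35).astype(np.float32)))
big=cv2.resize(I[130:300,150:480],None,fx=2.4,fy=2.4,interpolation=cv2.INTER_CUBIC);cv2.imwrite("pics/top1.png",big)
w=arm.grab_frame("wrist");print(w["intrinsics"],np.round(w["T_tool_cam"],3))
# panel corners by eye
print("panel",pin(f,[[293,280],[413,281],[411,236],[293,236]],18), "batten",pin(f,[[200,268],[244,257]],40))
E
```

```text
sheet ((590.7036743164062, 284.686767578125), (92.25674438476562, 141.35731506347656), 15.411164283752441)
[ 34.  31. 251.] [ 14.  111.  236.5]
shingle ((611.5175170898438, -181.57090759277344), (6.010281085968018, 1.4975666999816895e-06), 88.59877014160156)
shingle ((618.465087890625, -22.619237899780273), (0.0, 0.0), 0.0)
[[371.64829954   0.         319.24701024]
 [  0.         371.64829954 237.2961911 ]
 [  0.           0.           1.        ]] [[-1.00000e-03 -9.56000e-01 -2.92000e-01  7.38000e+01]
 [ 1.00000e+00 -1.00000e-03  0.00000e+00 -9.08000e-01]
 [-0.00000e+00 -2.92000e-01  9.56000e-01 -1.42698e+02]
 [ 0.00000e+00  0.00000e+00  0.00000e+00  1.00000e+00]]
panel [[ 477.87844023   58.51234267]
 [ 465.73242031 -299.69119448]
 [ 602.7285058  -301.49084302]
 [ 611.49793473   55.99248789]] batten [[517.82423155 331.02745469]
 [547.39808849 201.50793502]]
```

View pics/top1.png

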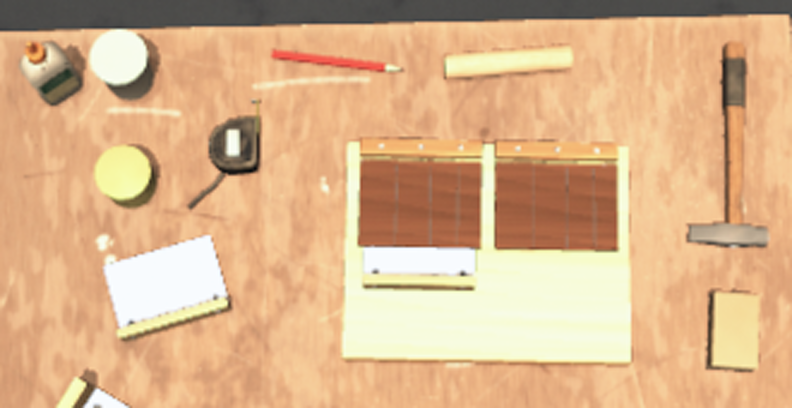

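Crop: the sheet gives strip yaw ≈15° and grip ≈ (541,271). The panel corners give yaw ≈ -1.7° and open butt ≈ (608,-210). Next is a closer look at both with the wrist camera.

```bash
python3 - <<'E'
from h import *
d=np.deg2rad
for s in(-90,90):
    for n,p,y in(("strip",(541,271,10),15.4),("view",(560,-130,240),-1.7),("fin",(562,-209,26),-1.7),("pre",(480,-206,60),-1.7)):
        j=arm.inverse_kinematics(np.array(p,float),down(d(y+s))); print(s,n,None if j is None else np.round(j,2))
def look(c,z,y,s,name):
    a=d(y+s); p=np.array([c[0]-60*np.cos(a),c[1]-60*np.sin(a),z])
    arm.goto(p,down(a)); arm.wait(.3); f=shot(); cv2.imwrite(f"pics/{name}.png",f["pixels"]); np.savez(f"{name}.npz",**f)
s=-90
look((570,-180),240,-1.7,s,"wp")
look((565,278),200,15.4,s,"ws")
print(arm.state()["clock"])
a=np.hstack([cv2.imread("pics/wp.png"),cv2.imread("pics/ws.png")]);cv2.imwrite("pics/both.png",cv2.resize(a,(800,300)))
E
```

```text
-90 strip [ 0.22  1.03 -1.2   1.82  1.09  1.13  2.03]
-90 view [-0.75  0.62  1.28  1.84 -0.65  1.18 -2.42]
-90 fin [ 0.08  0.63  0.23  1.89 -0.23  0.65 -2.72]
-90 pre [ 0.13  0.47  0.2   2.06 -0.15  0.62 -2.74]
90 strip [ 0.11  0.88 -0.97  1.82  0.9   0.95 -1.  ]
90 view [ 0.55  0.36 -0.55  1.76  0.21  1.08 -0.09]
90 fin [ 0.58  0.65 -0.44  1.86  0.41  0.72 -0.12]
90 pre [ 0.64  0.5  -0.44  2.03  0.33  0.68 -0.04]
4.9333
```

View pics/wp.png

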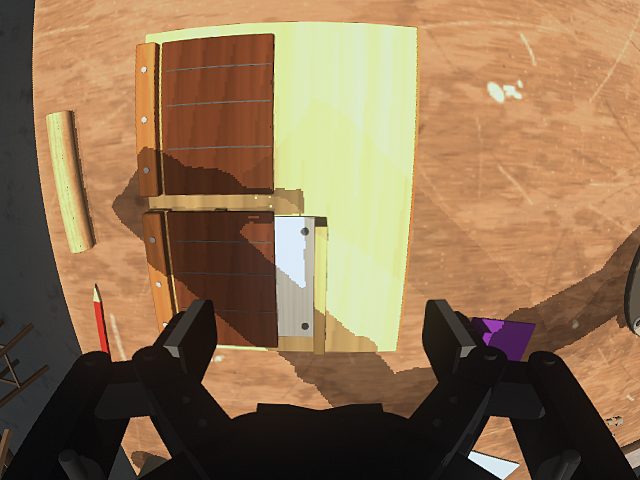

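View pics/ws.png

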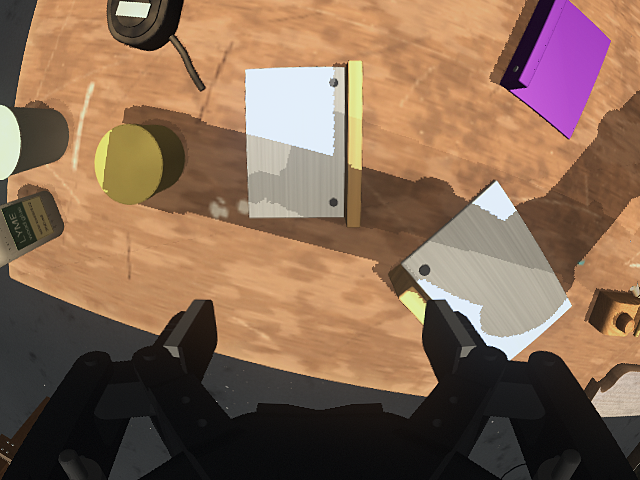

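The wrist views are clear. In the panel view, the open shingle's butt corners are at (273,34) and (273,194), and the panel front edge runs (417,27) to (397,352). In the strip view, the batten top spans (348..362, 61..226) and the leading edge runs (246,70) to (249,217).

```bash
python3 - <<'E'
from h import *
wp=dict(np.load("wp.npz"));ws=dict(np.load("ws.npz"))
def edges(f,axis,rng,win,z):
    # strongest gradient per row (axis=1: search along columns) inside win
    g=cv2.GaussianBlur(f["pixels"],(0,0),1).astype(float); P=[]
    G=np.abs(np.diff(g,axis=axis)).sum(2)
    for k in rng:
        w0,w1=win(k); l=G[k,w0:w1] if axis==1 else G[w0:w1,k]
        m=w0+int(np.argmax(l))+.5; P.append((m,k) if axis==1 else (k,m))
    Q=fish(f,P,z); v=cv2.fitLine(Q.astype(np.float32),cv2.DIST_HUBER,0,.01,.01).ravel()
    return v, np.median(P,0)
def show(n,v):
    a=np.degrees(np.arctan2(v[1],v[0])); print(n,"ang",round(a%180,2),"pt",v[2:].round(1))
W=lambda c,h=6:(lambda k:(int(c)-h,int(c)+h))
for n,f,ax,r,w,z in(("butt",wp,1,range(45,185),W(273),35),("butt_done",wp,1,range(220,340),W(275.5),35),
  ("open outer side",wp,0,range(175,265),lambda k:(int(38-.05*(k-165))-5,int(38-.05*(k-165))+5),35),
  ("open inner side",wp,0,range(175,265),W(194,5),35),
  ("panel front",wp,1,range(35,300),lambda k:(int(417-20*(k-27)/325)-6,int(417-20*(k-27)/325)+8),18),
  ("lead",ws,1,range(78,210),lambda k:(int(246+3*(k-70)/147)-6,int(246+3*(k-70)/147)+6),4),
  ("batten front",ws,1,range(68,220),lambda k:(344,352),40),("batten back",ws,1,range(68,220),lambda k:(357,367),40)):
    v,m=edges(f,ax,r,w,z); show(n,v)
print("open butt corners",fish(wp,[[273.5,34],[273.5,194]],35).round(1).tolist())
print("done butt corners",fish(wp,[[275,211],[276,347]],35).round(1).tolist())
print("panel c",fish(wp,[[417,27],[147,34],[397,352]],18).round(1).tolist())
print("lead corners",fish(ws,[[246,70],[249,217.5]],4).round(1).tolist())
print("batten corners",fish(ws,[[347.5,61],[362,61],[347.5,226],[361,226]],40).round(1).tolist())
E
```

```text
butt ang 87.45 pt [ 610.7 -205.5]
butt_done ang 87.38 pt [618.  -44.7]
open outer side ang 177.23 pt [ 654.6 -288.8]
open inner side ang 177.01 pt [ 677.3 -135.2]
panel front ang 87.33 pt [ 477.2 -132.3]
lead ang 105.3 pt [628.7 296.7]
batten front ang 105.95 pt [543.2 276.3]
batten back ang 105.51 pt [530.6 272.7]
open butt corners [[608.0, -285.5], [614.2, -132.6]]
done butt corners [[613.8, -115.9], [624.3, 38.5]]
panel c [[468.9, -296.7], [743.8, -308.9], [483.8, 63.3]]
lead corners [[646.5, 228.8], [610.7, 362.4]]
batten corners [[561.0, 205.2], [549.8, 201.8], [523.5, 337.3], [512.5, 334.2]]
```

```bash
python3 - <<'E'
from h import *
a=np.deg2rad(15.5+90); g=np.array([537.,269.6])
arm.goto(np.array([*g,110.]),down(a))
arm.move_l(np.array([*g,9.]),speed=90)
s=arm.state();print(s["tool_pos"],s["force"],s["clock"])
arm.grasp(70); arm.wait(.2)
s=arm.state();print(s["tool_pos"],s["force"],s["grip_width"],s["grip_force"])
arm.move_l(np.array([*g,150.]),speed=120)
b=np.deg2rad(-2.6+90)
arm.goto(np.array([490.,-203.8,110]),down(b)); arm.wait(.3)
f=shot();cv2.imwrite("pics/w2.png",f["pixels"]);np.savez("w2.npz",**f)
s=arm.state();print(s["tool_pos"],s["force"],s["torque"],s["grip_width"],s["clock"],s["joint_positions"])
E
```

```text
[537.4023158  269.94804702   9.63553305] [-0.16607764 -0.33810722  0.3644435 ] 8.05
[537.29182026 269.74544624   9.23162792] [ 0.69596798 -0.56157602  3.76537717] 10.696981292026251 68.65317463874817
[ 490.22252029 -203.36434433  110.02614787] [ 0.02038825 -0.24234081 -1.03185367] [0.06709171 0.03202677 0.01089812] 10.664577502976455 12.3333 [ 0.86530862  0.50238764 -0.74403095  1.96822607  0.4522698   0.8419943
 -0.17105758]
```

View pics/w2.png

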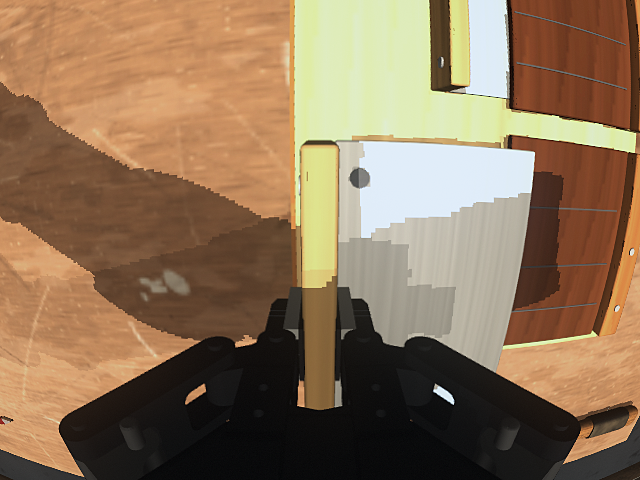

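The strip is held firmly. Its left leading corner is at (534,152) and the batten's left end is at (302..337,142). I'll check its pose in the grip, then go down onto the panel in front of the butt.

```bash
cat >> h.py <<'E'
PSI=np.deg2rad(-2.6); X=np.array([np.cos(PSI),np.sin(PSI)]); Y=np.array([-X[1],X[0]]); BUTT=np.array([612.,-209.4])
def loc(p): p=np.asarray(p)[...,:2]-BUTT; return np.stack([p@X,p@Y],-1).round(1)   # in the open_butt frame
def at(x,y,z): return np.array([*(BUTT+x*X+y*Y),z])
E
python3 - <<'E'
from h import *
f=dict(np.load("w2.npz"))
t=loc([490.22,-203.36]);print("tcp",t)
print("lead corner exp",t+[96,70],loc(fish(f,[[534,152],[520,260],[500,365]],104.8)).tolist())
print("batten end exp",t+[0,70],loc(fish(f,[[302,143],[337,143]],140.8)).tolist())
print("open inner corner (0,77.5)",loc(fish(f,[[507,136]],35)).tolist(),"done (0,94.5)",loc(fish(f,[[510,108]],35)).tolist())
q=down(PSI+np.pi/2)
arm.move_l(at(-121,0,45),speed=120,rotation=q)
arm.move_l(at(-121,0,31),speed=50)
z=31
while True:
    s=arm.state()
    if s["force"][2]>3 or z<23: break
    z-=.7; arm.move_l(at(-121,0,z),speed=15)
print(z,s["tool_pos"],s["force"],s["torque"],s["clock"],loc(s["tool_pos"]))
f=shot();cv2.imwrite("pics/w3.png",f["pixels"]);np.savez("w3.npz",**f)
E
```

```text
tcp [-121.9    0.5]
lead corner exp [-25.9  70.5] [[-27.5, 70.2], [-28.0, 19.3], [-25.6, -41.4]]
batten end exp [-121.9   70.5] [[-128.1, 71.0], [-117.6, 71.0]]
open inner corner (0,77.5) [[-4.3, 76.0]] done (0,94.5) [[-2.9, 94.2]]
26.800000000000004 [ 491.21909034 -203.9393976    27.18760016] [-2.32762797  0.12844449  4.64831268] [ 0.10561519  0.54182991 -0.02399621] 14.9583 [-120.9   -0. ]
```

View pics/w3.png

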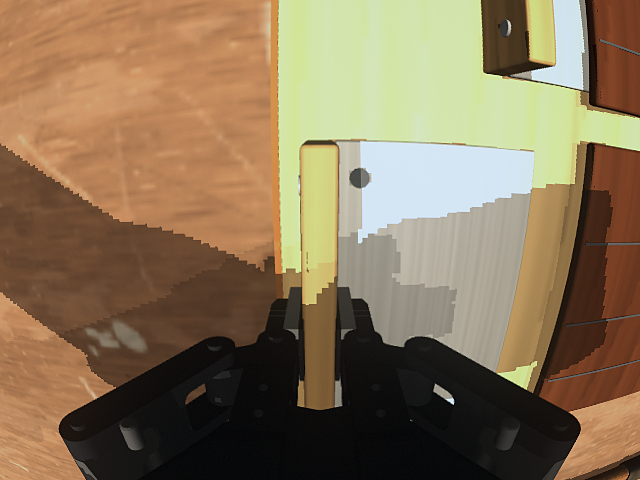

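On the panel at z≈27, as expected, and flat. The leading corner is at (534,152) and the shingle's inner butt corner is at (590,143). I'll check the lateral centring and squareness here before sliding.

```bash
python3 - <<'E'
from h import *
f=dict(np.load("w3.npz"))
print("lead corner (-25,70)",loc(fish(f,[[534,152]],22)))
print("butt corner (0,77.5)",loc(fish(f,[[592,143]],35)), "done (0,94.5)",loc(fish(f,[[591,104]],35)),"done sheet corner at butt, y=102",loc(fish(f,[[580,89]],22)),"done batten end (-52..-40,102)",loc(fish(f,[[522,71],[555,66]],58)))
g=cv2.GaussianBlur(f["pixels"],(0,0),1).astype(float);G=np.abs(np.diff(g,axis=1)).sum(2)
def line(rows,c,h,z):
    P=[]
    for k in rows:
        w=int(c(k))-h; P.append((w+np.argmax(G[k,w:w+2*h])+.5,k))
    Q=fish(f,P,z); v=cv2.fitLine(Q.astype(np.float32),cv2.DIST_HUBER,0,.01,.01).ravel()
    return np.degrees(np.arctan2(v[1],v[0]))%180
print("lead ang",line(range(160,350),lambda k:534-34*((k-152)/213)**2,7,22))
# lower edge of butt by polynomial through (592,143)->(538,385)
print("panel front ang",line(range(20,260),lambda k:278-(k*6/260),7,18))
print("butt ang",line(range(150,370),lambda k:np.interp(k,[143,240,300,390],[591,579,565,538]),8,35))
E
```

```text
lead corner (-25,70) [[-26.6  69.4]]
butt corner (0,77.5) [[-2.6 76.9]] done (0,94.5) [[-4.4 94. ]] done sheet corner at butt, y=102 [[ -0.5 101.9]] done batten end (-52..-40,102) [[-55.7  97.6]
 [-41.8 101.7]]
lead ang 87.346596
panel front ang 87.22568
butt ang 87.39642
```

Centred and square to within about 0.5 mm. Now slide in under light contact, watching the push force.

```bash
python3 - <<'E'
from h import *
z=26.8
arm.move_l(at(-60,0,z),speed=60)
s=arm.state();print(loc(s["tool_pos"]),s["tool_pos"][2],s["force"])
f0=s["force"][:2]@X; x=-60
while x<-36:
    x+=1; arm.move_l(at(x,0,z),speed=25); s=arm.state(); F=s["force"][:2]@X
    print(x,loc(s["tool_pos"]),round(F,1),s["force"][2].round(1))
    if F-f0<-10: break
    if s["force"][2]>8: z+=.3
    if s["force"][2]<2: z-=.3
print(s["clock"],z,s["torque"])
f=shot();cv2.imwrite("pics/w4.png",f["pixels"]);cv2.imwrite("pics/s4.png",cv2.resize(arm.grab_frame("side")["pixels"][200:310,270:430],None,fx=4,fy=4,interpolation=cv2.INTER_CUBIC))
E
```

```text
[-61.4  -0.3] 27.20683937379467 [-7.64460768  1.19030037 10.64120693]
-59 [-61.4  -0.3] -10.5 15.0
-58 [-58.4  -0.2] -4.9 5.5
-57 [-58.4  -0.2] -7.5 10.6
-56 [-55.6   0. ] -0.4 0.4
-55 [-55.6   0. ] -5.0 6.4
-54 [-54.8  -0. ] -5.1 5.9
-53 [-53.8  -0. ] -5.7 5.5
-52 [-52.8  -0. ] -4.5 6.5
-51 [-51.7  -0. ] -5.3 6.2
-50 [-50.8  -0. ] -5.5 6.6
-49 [-49.7  -0. ] -4.5 5.7
-48 [-48.8  -0. ] -5.0 5.8
-47 [-47.7  -0. ] -4.8 6.2
-46 [-46.7  -0. ] -4.8 6.0
-45 [-45.8  -0. ] -4.9 6.9
-44 [-45.8  -0.1] -9.2 10.1
-43 [-45.8  -0.1] -11.0 9.3
-42 [-45.8  -0.1] -13.9 11.0
-41 [-45.8  -0.2] -16.1 12.3
-40 [-45.8  -0.2] -19.0 14.2
21.175 28.300000000000004 [0.36008604 3.02526671 0.15287347]
```

View pics/w4.png

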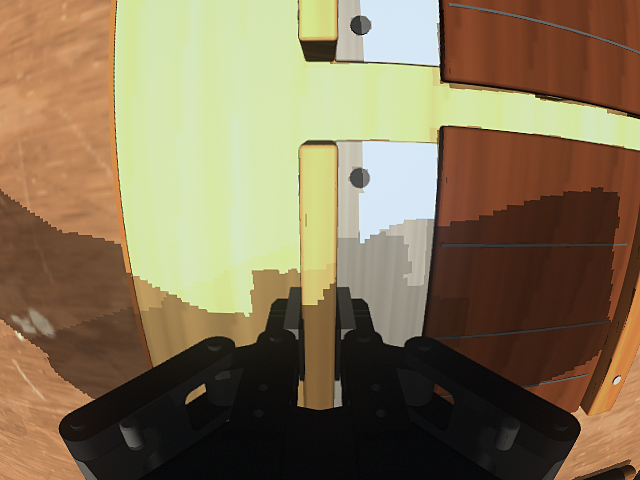

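Home at x≈-45.8 (expected -46), and the batten is in line with the finished neighbour's (both at columns ≈302–337). Next I ease the push and set about 10 N down.

```bash
python3 - <<'E'
from h import *
x=-43.5; z=27.5
for i in range(14):
    arm.move_l(at(x,0,z),speed=20); arm.wait(.25); s=arm.state(); F=s["force"][:2]@X; fz=s["force"][2]
    print(round(x,1),round(z,2),loc(s["tool_pos"]),s["tool_pos"][2].round(2),"Fx",round(F,1),"Fz",fz.round(1),"ty",s["torque"][1].round(2))
    if 8.3<fz<10.5 and -9<F<-3.5: break
    z+=np.clip((fz-9.4)*.08,-.5,.5)
    if F<-9: x-=.5
    if F>-3.5: x+=.5
arm.wait(1); s=arm.state();print(s["force"],s["torque"],s["grip_force"],s["grip_width"],s["clock"],s["tcp_rot"],down(PSI+np.pi/2))
f=shot();np.savez("w5.npz",**f)
cv2.imwrite("pics/s5.png",cv2.resize(arm.grab_frame("side")["pixels"][200:310,270:430],None,fx=4,fy=4,interpolation=cv2.INTER_CUBIC))
E
```

```text
-43.5 27.5 [-45.8  -0.2] 27.21 Fx -10.0 Fz 8.4 ty 1.51
-44.0 27.42 [-45.7  -0.1] 27.21 Fx -8.0 Fz 7.2 ty 1.35
-44.0 27.24 [-45.7  -0.2] 27.22 Fx -7.7 Fz 8.0 ty 1.46
-44.0 27.13 [-45.8  -0.2] 27.18 Fx -8.3 Fz 9.2 ty 1.49
[-8.14476582  0.13539363  9.8268772 ] [0.18610083 1.53972462 0.05696677] 70.15076994895935 11.145184778478416 24.3583 [-0.00102081  0.72298296  0.69086342 -0.00152625] [0.         0.72296715 0.69088241 0.        ]
```

View pics/s5.png

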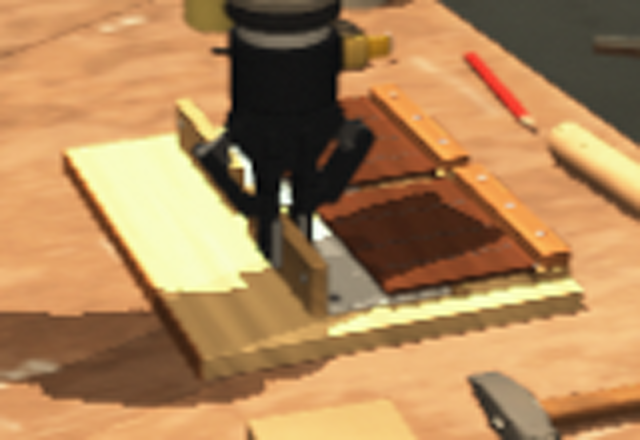

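The side view shows the shingle lying flat over the sheet, with the strip flat, home and in line with its neighbour. The arm reads Fz ≈ 9.8 N at a steady grip.

```bash
python3 -c "
from station import arm
print(arm.state()['force']); print(arm.sign_off())"
```

```text
[-8.25582545  0.59376499  9.28065363]
the job is handed in; nothing more can be done
None
```

The job is handed in: the strip sits flat and home against the stop under the bare shingle, centred and square within about 0.5 mm, with the shingle lying flat and the arm still gripping the batten and pressing down with about 9–10 N.

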